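# Set out jars and stacked dishes by the microscope

## Task

Set out the black mat for the next microscope session: first stand the blue-capped jar in the middle of the round white pad and the red-capped jar in the middle of the square yellow pad. Then lay the green dish on the mat exactly midway between the two jars, and lastly stack the orange dish squarely on top of the green one. Keep jars and dishes upright, set them down rather than drop them, and leave the wash bottle, the computer mouse and the slide box where they are.

Things in the scene. Friction and masses are not known exactly. Their poses are not given: they have to be found in the camera images.
- blue_jar: closed amber glass jar with a white label band and a blue screw cap: upright cylinder 44 mm in diameter (cap too), 60 mm high, about 0.11 kg. Loose, starts upright on the bench. Origin: centre of its underside, z up its axis; grip it anywhere round the side
- red_jar: closed amber glass jar with a white label band and a red screw cap: upright cylinder 44 mm in diameter (cap too), 60 mm high, about 0.11 kg. Loose, starts upright on the bench. Origin: centre of its underside, z up its axis; grip it anywhere round the side
- green_dish: closed petri dish with a green lid: flat solid disc 60 mm in diameter, 16 mm high, flat top and bottom, about 0.06 kg. Loose, starts flat on the bench. Origin: centre of its underside, z up its axis; grip it across its diameter
- orange_dish: closed petri dish with an orange lid: flat solid disc 60 mm in diameter, 16 mm high, flat top and bottom, about 0.06 kg. Loose, starts flat on the bench. Origin: centre of its underside, z up its axis; grip it across its diameter
- mat: thin black rubber mat fixed to the bench, 100 mm (its x) by 340 mm (its y), 2 mm thick. Origin: centre of its underside, on the bench at z = 0; its length runs along its y axis. Its middle is exactly midway between the two pads
- white_pad: round white pad fixed on the mat, 80 mm in diameter, 3 mm thick, its top 5 mm above the bench. Centred on the mat's long midline, 120 mm from the mat's middle, towards one end or the other. Origin: centre of its underside, 2 mm above the bench
- yellow_pad: square yellow pad fixed on the mat, 76 x 76 mm, 3 mm thick, its top 5 mm above the bench. 120 mm from the mat's middle at the other end from the white pad; the pad centres are 240 mm apart. Origin: centre of its underside, 2 mm above the bench
- wash_bottle: bystander: loose white wash bottle with red cap and thin bent red spout, 60 mm in diameter, 180 mm high with spout, the spout reaching 53 mm out along its x. Origin: centre of its underside
- mouse: bystander: loose black computer mouse, 105 mm (its x) by 62 mm, 31 mm high. Origin: centre of its underside
- slide_box: bystander: loose blue slide box with a paper label, 87 mm (its x) by 177 mm (its y), 33 mm high. Origin: centre of its underside
There are look-alikes about, which are no part of the job. There is more than one size of the orange_dish; the job needs the smaller. What is shaped like the red_jar but purple is not meant.

How it is judged (in metres and radians):
On the way, in this order (a step that is already met when the one before it is completed fails the run):
1. both jars stand on their pads, released (horizontal distance between blue_jar and white_pad below 0.012 m and z of blue_jar in the frame of white_pad between 0 and 0.006 m and horizontal distance between red_jar and yellow_pad below 0.012 m and z of red_jar in the frame of yellow_pad between 0 and 0.006 m and linear speed of each of blue_jar, red_jar below 0.02 m/s and angular speed of each of blue_jar, red_jar below 0.2 rad/s and angle between each of blue_jar, red_jar's own z axis and vertical below 0.1 rad and contact force between the fingers and blue_jar below 0.05 N and contact force between the fingers and red_jar below 0.05 N), for 0.2 s.
2. the green dish lies released on the mat, midway between the jars (all of step 1 and horizontal distance between green_dish and mat below 0.015 m and z of green_dish in the frame of mat between -0.001 and 0.005 m and linear speed of green_dish below 0.02 m/s and angular speed of green_dish below 0.2 rad/s and angle between green_dish's own z axis and vertical below 0.1 rad and contact force between the fingers and green_dish below 0.05 N), for 0.2 s.
3. the orange dish rests on the green dish, released (all of step 2 and horizontal distance between orange_dish and green_dish below 0.01 m and z of orange_dish in the frame of green_dish between 0.013 and 0.019 m and linear speed of orange_dish below 0.02 m/s and angular speed of orange_dish below 0.2 rad/s and angle between orange_dish's own z axis and vertical below 0.1 rad and contact force between the fingers and orange_dish below 0.05 N), for 0.2 s.
At the end, for the whole second after the job is handed in: Blue-capped jar on the white pad, red-capped on the yellow, each within 12 mm of centre; green dish on the mat within 15 mm of the mat's middle (midway between the pads); orange dish on the green within 10 mm of centred; all upright (under 0.1 rad), released, at rest (all of step 3); the robot touches nothing.
It fails at once if the wash bottle, mouse or slide box is shifted by more than 25 mm (distance of any of wash_bottle, mouse, slide_box from where it was at the start of the episode above 0.025 m).
It fails at once if a jar or dish is tipped over (more than 0.7 rad) (angle between any of blue_jar, red_jar, green_dish, orange_dish's own z axis and vertical above 0.7 rad).
It fails at once if a jar or dish is let go in mid-air (its underside over 30 mm above the bench, 45 mm for the orange dish) ((contact force between the fingers and blue_jar below 0.01 N and height (world z) of blue_jar above 0.03 m) or (contact force between the fingers and red_jar below 0.01 N and height (world z) of red_jar above 0.03 m) or (contact force between the fingers and green_dish below 0.01 N and height (world z) of green_dish above 0.03 m) or (contact force between the fingers and orange_dish below 0.01 N and height (world z) of orange_dish above 0.045 m)).
It also fails if it takes over 102 s, if anything falls off the work surface, if the arm or the gripper's body presses on something with over 40 N, if the wrist force passes 120 N, or if a joint passes its speed limit or range.

## Robot

A 6-joint arm with a two-finger parallel gripper is mounted at the origin on the work surface. World frame = base frame: x ahead of the robot, y to its left, z up, the work surface at z = 0. Lengths are in m, angles in degrees, forces in N, time in s.
With the tool pointing down it reaches from about 0.35 to 0.95 m from the base axis. Payload 17.4 kg.
Tool frame: the origin (TCP) lies between the finger pads; the fingertips stand 14 mm ahead of it and the grasp point (between the pads) lies 5 mm behind it; z points along the fingers, y is the line along which they close (so a half turn about z gives the same grasp; the last joint's range is limited). The gripper opens to 93 mm and grips with 3 to 60 N. Pads are 15 mm wide; open, the fingers measure 128 mm over their backs; the gripper's body (75 mm by 188 mm) begins 65 mm behind the grasp point.
Start: joints at [-71.895, 6.646, 82.598, -0, 90.757, -2.166], TCP at [0.234, -0.633, 0.233] pointing down, gripper open.
Joint ranges: [-162.19, 162.19], [-47.58, 125.68], [4.15, 143.07], [-65.23, 245.23], [0.69, 171.88], [-170.13, 170.13]. Speed limits (degrees/s): [108.29, 108.29, 127.2, 180, 180, 180].

## Interface

Orientations are given as a 3x3 rotation matrix whose columns are the frame's x, y, z axes.
In Python, from station import state, capture, hand_in gives the robot as it stands. The module is installed in compiled form; this text tells all that it offers.
- The arm moves only by the tool apply_moves, never from a script. Its argument "plan" is a list of rows, each a list of 2 entries, a list of its own where there are three numbers: the shift along the tool's x, y, z in units of 0.5 m (1.0 is 0.5 m), then the turn about the tool's z in units of 1.5 rad (1.0 is 1.5 rad). A call has exactly 10 rows; each row is the pose to reach, as a shift and turn from the pose commanded when the call began, along the tool's axes at that moment; what a row does not reach only later rows make up. A row lasts 1/10 s, in which the tool goes at most 50 mm and 8.59 degrees, less where a joint would pass 70% of its speed; a pose out of reach is approached as far as the arm can. A call with a number of a shift or a turn outside -1 to 1 is refused whole. A call with a gripper value outside its range is refused whole. "claw" is the opening, from 0 (shut) to 1 (fully open), set as the call begins (left out, the last holds). The fingers move at their own pace and stop on an object; "squeeze" is the grip in N (left out, the last holds). Time passes only in rows, so rows that repeat a pose let the fingers close, or fill a call up. It gives the time, the measured TCP pose, the force, the opening and the grip force at its end, in the units of the state.
- state(): the state, without advancing time (a new reading comes with each control period).
- capture(name): name is "scene" or "top" or "wrist"; returns a dict with "image" (480x640x3 uint8, red, green, blue), "intrinsics" (3x3 intrinsics, pixels), "world_from_camera" (4x4, takes a point from camera to world coordinates). Camera axes: x right, y down, z forward; pixel columns grow to the right and rows downward; lengths in m; the calibration is good to about 2 mm. A picture is of the moment at which its call begins. There is no depth.
- hand_in(): hands the job in; it is judged then, once.
The state is a dict: "t": time; "q": joint angles; "joint_vel": joint speeds; "tau": joint torques, N m; "ee_pos": TCP position; "ee_rot": TCP orientation; "wrist_force": force on the tool from outside, world axes, zero at the start; "torque": the same for the moment, N m; "gripper_width": finger opening in m; "finger_force": force on a finger pad.
Only numpy, scipy, OpenCV 4.12 (cv2) and the standard library are available. Lean on these libraries where they do the work, as an engineer would, in place of code of your own. Each camera call takes 0.05 s, during which the arm holds its last target. There are 200 camera calls.

## Working session

There is one attempt and no reset: what is moved stays moved. The work goes in short steps, Python scripts to look and compute and a tool call to move; the robot and the scene stay as the last step left them, time stands still between calls to the robot, and variables do not carry over. Pictures are saved under pics/ and viewed, at most 14 in all, crops included, and the job is handed in when it is done.

Besides the shell and the picture viewer there is one more tool, called after ">>>" as name([rows], argument=value, ...), one row to a line, values as JSON. apply_moves: Moves the arm, as the interface text tells. Shifts and turns lie within -1 to 1; 1 stands for 0.5 m of shift or 1.5 rad of turn. Its arguments: {"type":"object","properties":{"plan":{"type":"array","items":{"type":"array"}},"claw":{"type":"number"},"squeeze":{"type":"number"}},"required":["plan"]}

```bash
mkdir -p pics; python3 - <<'E'
from station import state,capture
import cv2,numpy as np,pickle
s=state();print(s['t'],s['ee_pos'],np.round(s['ee_rot'],3),s['gripper_width'])
for n in("top","scene"):
    c=capture(n);cv2.imwrite(f"pics/{n}0.png",c['image'][...,::-1]);pickle.dump(c,open(n+"0.pkl","wb"));print(np.round(c['intrinsics'],1),np.round(c['world_from_camera'],3))
E
```

```text
0.0 [ 0.23380602 -0.63301218  0.2319023 ] [[ 0.938  0.346 -0.   ]
 [ 0.346 -0.938  0.001]
 [ 0.    -0.001 -1.   ]] 0.09327045891867869
[[439.2   0.  318.3]
 [  0.  439.2 240.7]
 [  0.    0.    1. ]] [[-2.700e-02 -9.980e-01  6.500e-02  5.120e-01]
 [-9.990e-01  2.600e-02 -1.900e-02 -1.000e-03]
 [ 1.700e-02 -6.500e-02 -9.980e-01  1.067e+00]
 [ 0.000e+00  0.000e+00  0.000e+00  1.000e+00]]
[[599.3   0.  320.4]
 [  0.  599.3 239.2]
 [  0.    0.    1. ]] [[ 0.626  0.636 -0.452  1.145]
 [ 0.78  -0.521  0.347 -0.459]
 [-0.014 -0.57  -0.822  1.089]
 [ 0.     0.     0.     1.   ]]
```

View pics/top0.png

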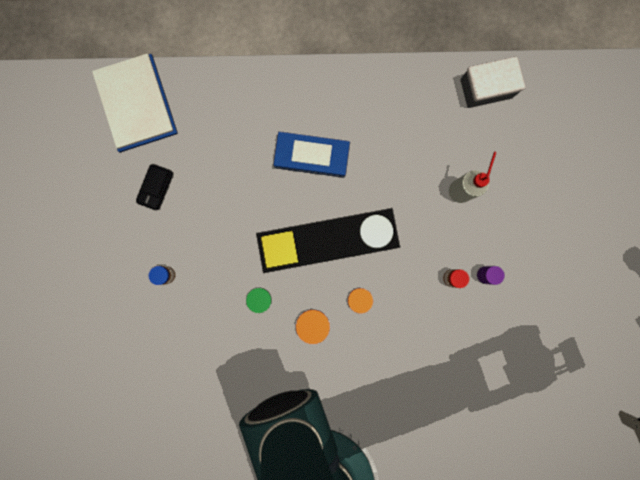

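View pics/scene0.png

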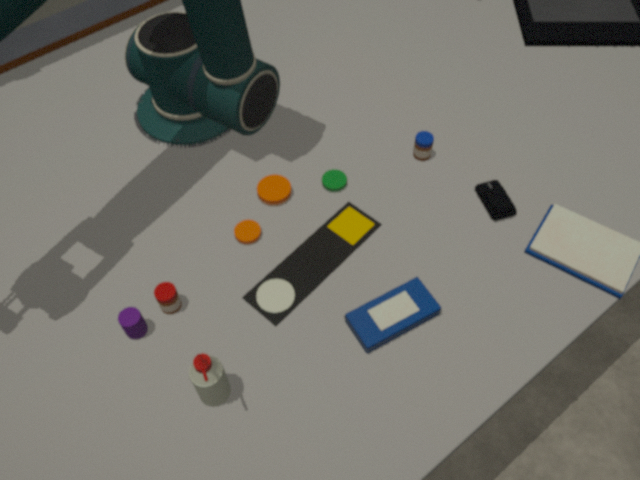

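The top view shows these objects:
- Blue jar (160,275).
- Red jar (458,278), with the purple look-alike at (491,275).
- Green dish (259,300).
- Small orange dish (360,300) and large orange dish (312,326). The job needs the small one.
- Yellow pad (280,249) and white pad (377,231).

Next I'll measure them in both cameras and confirm the candidates in an enlarged crop.

```bash
cat > h.py <<'E'
import cv2,numpy as np
from scipy.optimize import least_squares
from station import state,capture
HSV={'blue_jar':((105,150,60),(125,255,255)),'red_jar':((175,150,60),(5,255,255)),'green_dish':((50,120,50),(85,255,255)),'orange_dish':((8,160,100),(18,255,255)),
'yellow_pad':((22,150,120),(32,255,255)),'white_pad':((0,0,190),(180,60,255))}
GEO={'blue_jar':(.022,.045,.06),'red_jar':(.022,.045,.06),'green_dish':(.03,.0,.016),'orange_dish':(.03,.0,.016),'yellow_pad':(.038,.005,.005),'white_pad':(.04,.005,.005)}
def proj(c,P):
    T=np.linalg.inv(c['world_from_camera']);p=P@T[:3,:3].T+T[:3,3];p=p@np.array(c['intrinsics']).T
    return p[:,:2]/p[:,2:]
def hull(c,n,xy,z0=0):
    r,a,b=GEO[n];t=np.linspace(0,2*np.pi,40)[:-1]
    P=np.vstack([np.c_[xy[0]+r*np.cos(t),xy[1]+r*np.sin(t),0*t+z+z0] for z in(a,b)])
    h=cv2.convexHull(proj(c,P).astype(np.float32));m=cv2.moments(h);return np.array([m['m10'],m['m01']])/m['m00'],m['m00']
def blob(c,n,guess,z0=0,win=30):
    (lo,hi)=HSV[n];H=cv2.cvtColor(c['image'],cv2.COLOR_RGB2HSV)
    m=cv2.inRange(H,lo,hi) if lo[0]<=hi[0] else cv2.inRange(H,lo,(180,)+hi[1:])|cv2.inRange(H,(0,)+lo[1:],hi)
    N,_,st,ce=cv2.connectedComponentsWithStats(m)
    g=hull(c,n,guess,z0)[0]
    k=[i for i in range(1,N) if st[i,4]>80 and np.hypot(*(ce[i]-g))<win]
    if not k:return None
    i=max(k,key=lambda i:st[i,4]);return ce[i],st[i,4]
def loc(c,n,guess,z0=0,win=30):
    b=blob(c,n,guess,z0,win)
    if b is None:return None
    r=least_squares(lambda p:hull(c,n,p,z0)[0]-b[0],guess)
    return np.round(r.x,4),b[1],round(hull(c,n,r.x,z0)[1])
def ray(c,uv,z):
    W=c['world_from_camera'];d=W[:3,:3]@np.linalg.solve(np.array(c['intrinsics']),[*uv,1]);return (W[:3,3]+d*(z-W[2,3])/d[2])[:2]
E
python3 - <<'E'
from h import *
import pickle
t,s=[pickle.load(open(n+'0.pkl','rb')) for n in('top','scene')]
px={'blue_jar':(160,275),'red_jar':(458,278),'green_dish':(259,300),'orange_dish':(360,300),'yellow_pad':(280,249),'white_pad':(377,231)}
for n,p in px.items():
    g=ray(t,p,GEO[n][2]);print(n,loc(t,n,g),loc(s,n,g))
for n,p,z in(('purple',(491,275),.06),('bigor',(312,326),.016),('bottle',(472,186),.09),('box',(312,154),.033),('mouse',(155,187),.03)):print(n,ray(t,p,z))
a=t['image'][210:360,130:510,::-1];cv2.imwrite('pics/crop.png',cv2.resize(a,None,fx=2,fy=2,interpolation=3))
E
```

```text
blue_jar (array([0.5083, 0.3475]), np.int32(279), 335) (array([0.5051, 0.3506]), np.int32(189), 281)
red_jar (array([ 0.4817, -0.3419]), np.int32(292), 324) (array([ 0.4799, -0.3409]), np.int32(343), 426)
green_dish (array([0.4423, 0.1258]), np.int32(462), 521) (array([0.4383, 0.1291]), np.int32(366), 501)
orange_dish (array([ 0.4348, -0.1164]), np.int32(468), 514) (array([ 0.4311, -0.1143]), np.int32(469), 581)
yellow_pad (array([0.5628, 0.0745]), np.int32(1015), 774) (array([0.5616, 0.0753]), np.int32(952), 732)
white_pad (array([ 0.6009, -0.1627]), np.int32(783), 841) None
purple [ 0.48748329 -0.41512072]
bigor [ 0.37793254 -0.00041855]
bottle [ 0.68976047 -0.37022308]
box [ 0.78659085 -0.01115113]
mouse [0.71651409 0.36284081]
```

View pics/crop.png

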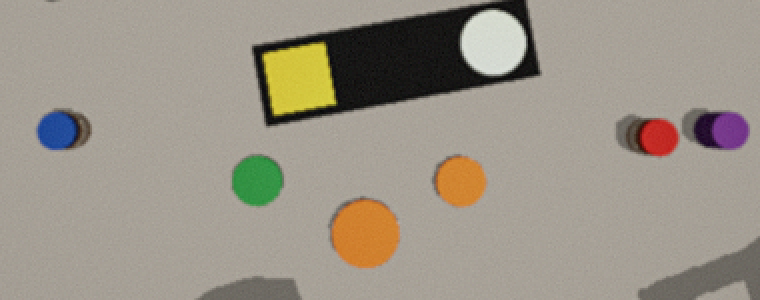

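The crop confirms the small orange dish at crop (460,181), with the larger one at (365,233). The red jar is at (659,137), left of the purple one at (730,131). The blobs are top faces only, so I'll tighten the geometry to match and work out the first move.

```bash
sed -i "s/(.022,.045,.06)/(.022,.06,.06)/g;s/(.03,.0,.016)/(.03,.016,.016)/g" h.py
cat >> h.py <<'E'
def go(x,y,z,yaw=None):
    "shift in units (x,y,z) and turn to bring jaw line (tool y) to yaw deg"
    s=state();R=np.array(s['ee_rot']);d=R.T@(np.array([x,y,z])-s['ee_pos'])/.5
    a=0 if yaw is None else np.radians((np.degrees(np.arctan2(R[1,1],R[0,1]))-yaw))/1.5
    print('t',round(s['t'],2),'shift',np.round(d,4),'turn',round(a,4),'w',round(s['gripper_width'],4),'f',np.round(s['finger_force'],2))
E
python3 - <<'E'
from h import *
import pickle
t,s=[pickle.load(open(n+'0.pkl','rb')) for n in('top','scene')]
px={'blue_jar':(160,275),'red_jar':(458,278),'green_dish':(259,300),'orange_dish':(360,300),'yellow_pad':(280,249),'white_pad':(377,231)}
for n,p in px.items():
    g=ray(t,p,GEO[n][2]);print(n,loc(t,n,g),loc(s,n,g))
go(.481,-.342,.2,0)
E
```

```text
blue_jar (array([0.5084, 0.3452]), np.int32(279), 296) (array([0.5096, 0.3448]), np.int32(189), 199)
red_jar (array([ 0.4819, -0.3396]), np.int32(292), 286) (array([ 0.4846, -0.3418]), np.int32(343), 337)
green_dish (array([0.4426, 0.1251]), np.int32(462), 505) (array([0.4434, 0.1249]), np.int32(366), 394)
orange_dish (array([ 0.4352, -0.1158]), np.int32(468), 499) (array([ 0.4362, -0.1168]), np.int32(469), 471)
yellow_pad (array([0.5628, 0.0745]), np.int32(1015), 774) (array([0.5616, 0.0753]), np.int32(952), 732)
white_pad (array([ 0.6009, -0.1627]), np.int32(783), 841) None
t 0.1 shift [ 0.6655 -0.3747  0.0644] turn -0.8113 w 0.0933 f 0.0
```

>>> apply_moves([
  [[0.07,-0.04,0.007],-0.09],
  [[0.14,-0.08,0.014],-0.18],
  [[0.21,-0.12,0.021],-0.27],
  [[0.28,-0.16,0.028],-0.36],
  [[0.35,-0.2,0.035],-0.45],
  [[0.42,-0.24,0.042],-0.54],
  [[0.5,-0.28,0.05],-0.63],
  [[0.58,-0.33,0.057],-0.72],
  [[0.6655,-0.3747,0.0644],-0.8113],
  [[0.6655,-0.3747,0.0644],-0.8113],
], claw=1, squeeze=15)

```text
t: 1.1
ee_pos: [0.4836, -0.3383, 0.1996]
ee_rot: [[-0.009, 1.0, -0.0], [1.0, 0.009, 0.001], [0.001, -0.0, -1.0]]
wrist_force: [-0.9, -0.6, -0.8]
gripper_width: 0.0931
finger_force: 0.0
```

```bash
python3 - <<'E'
from h import *
c=capture('wrist');cv2.imwrite('pics/w1.png',c['image'][...,::-1])
print(loc(c,'red_jar',(.483,-.3405),0,80));go(.483,-.3405,.03,0);print(np.round(state()['ee_rot'],4))
E
```

```text
(array([ 0.4804, -0.3394]), np.int32(2670), 2761)
t 1.15 shift [-0.0009  0.0016  0.3398] turn 0.0027 w 0.0933 f 0.0
[[-4.e-03  1.e+00 -6.e-04]
 [ 1.e+00  4.e-03  7.e-04]
 [ 7.e-04 -6.e-04 -1.e+00]]
```

View pics/w1.png

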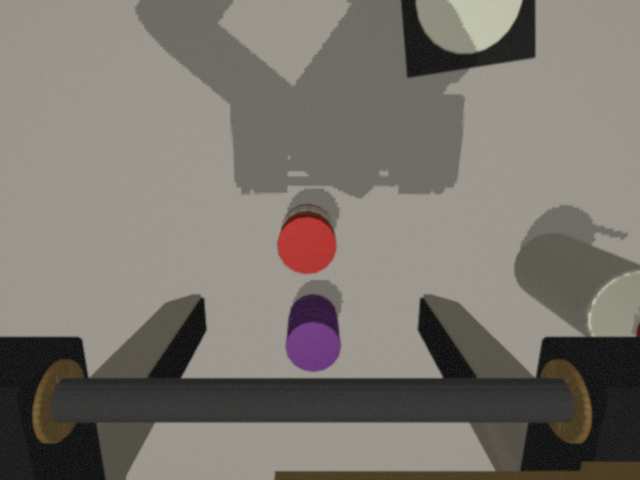

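The wrist view has the red cap at (307,245) and purple at (313,343), and it agrees with the other two cameras. Descending.

>>> apply_moves([
  [[-0.001,0.0,0.05],0.003],
  [[-0.002,-0.001,0.11],0.003],
  [[-0.002,-0.001,0.17],0.003],
  [[-0.002,-0.001,0.22],0.003],
  [[-0.002,-0.001,0.26],0.003],
  [[-0.002,-0.001,0.29],0.003],
  [[-0.002,-0.001,0.315],0.003],
  [[-0.002,-0.001,0.33],0.003],
  [[-0.002,-0.001,0.34],0.003],
  [[-0.002,-0.001,0.34],0.003],
])

```text
t: 2.15
ee_pos: [0.4805, -0.3432, 0.0303]
ee_rot: [[0.005, 1.0, -0.0], [1.0, -0.005, 0.0], [0.0, -0.0, -1.0]]
wrist_force: [0.0, 0.2, -0.7]
gripper_width: 0.0927
finger_force: 0.0
```

>>> apply_moves([
  [[0,0,0],0],
  [[0,0,0],0],
  [[0,0,0],0],
  [[0,0,0],0],
  [[0,0,0],0],
  [[0,0,0],0],
  [[0,0,0],0],
  [[0,0,0],0],
  [[0,0,0],0],
  [[0,0,0],0],
], claw=0, squeeze=15)

```text
t: 3.15
ee_pos: [0.4806, -0.3432, 0.0305]
ee_rot: [[0.005, 1.0, -0.0], [1.0, -0.005, 0.0], [0.0, -0.0, -1.0]]
wrist_force: [-1.3, 0.6, 1.0]
gripper_width: 0.0437
finger_force: 15.0
```

```bash
python3 - <<'E'
from h import *
go(.5625,.0748,.09,0);go(.5625,.0748,.036,0)
for n in ('top',):
    c=capture(n)
    print(loc(c,'red_jar',(.482,-.34)))
E
```

```text
t 3.15 shift [ 0.8367  0.16   -0.119 ] turn -0.003 w 0.0437 f 15.0
t 3.15 shift [ 0.8367  0.16   -0.011 ] turn -0.003 w 0.0437 f 15.0
None
```

>>> apply_moves([
  [[0,0,-0.06],0],
  [[0.02,0.004,-0.12],0],
  [[0.09,0.017,-0.13],0],
  [[0.18,0.034,-0.13],0],
  [[0.27,0.052,-0.13],0],
  [[0.36,0.07,-0.13],0],
  [[0.45,0.086,-0.13],0],
  [[0.54,0.104,-0.13],0],
  [[0.62,0.12,-0.13],-0.003],
  [[0.69,0.133,-0.13],-0.003],
])

```text
t: 4.2
ee_pos: [0.5487, 0.0036, 0.0955]
ee_rot: [[-0.001, 1.0, 0.0], [1.0, 0.001, 0.0], [0.0, 0.0, -1.0]]
wrist_force: [0.6, -1.0, -0.6]
gripper_width: 0.0435
finger_force: 15.0
```

```bash
python3 - <<'E'
from h import *
go(.5625,.0718,.09,0);go(.5625,.0718,.036,0)
E
```

```text
t 4.2 shift [0.1364 0.0277 0.0109] turn 0.0005 w 0.0435 f 15.0
t 4.2 shift [0.1363 0.0277 0.1189] turn 0.0005 w 0.0435 f 15.0
```

>>> apply_moves([
  [[0.05,0.01,0],0],
  [[0.1,0.02,0],0],
  [[0.13,0.026,0],0],
  [[0.139,0.0277,0],0],
  [[0.139,0.0277,0],0],
  [[0.139,0.0277,0],0],
  [[0.139,0.0277,0.02],0],
  [[0.139,0.0277,0.04],0],
  [[0.139,0.0277,0.06],0],
  [[0.139,0.0277,0.08],0],
])

```text
t: 5.2
ee_pos: [0.5622, 0.0707, 0.0541]
ee_rot: [[0.0, 1.0, -0.001], [1.0, -0.0, -0.0], [-0.0, -0.001, -1.0]]
wrist_force: [0.7, 0.0, -1.3]
gripper_width: 0.0441
finger_force: 15.0
```

```bash
python3 - <<'E'
from h import *
c=capture('wrist');print(loc(c,'red_jar',(.5625,.0748),.022,80),loc(c,'yellow_pad',(.5625,.0748),0,80));cv2.imwrite('pics/w2.png',c['image'][...,::-1])
c=capture('scene');print(loc(c,'red_jar',(.5625,.0748),.022,80),loc(c,'yellow_pad',(.5625,.0748),0,80))
go(.5625,.0718,.036,0)
E
```

```text
(array([0.5627, 0.0807]), np.int32(9604), 12495) (array([0.561 , 0.0936]), np.int32(10563), 17402)
(array([0.5618, 0.0566]), np.int32(83), 267) (array([0.5691, 0.0601]), np.int32(493), 746)
t 5.3 shift [0.0019 0.0018 0.0348] turn -0.0001 w 0.0439 f 15.0
```

View pics/w2.png

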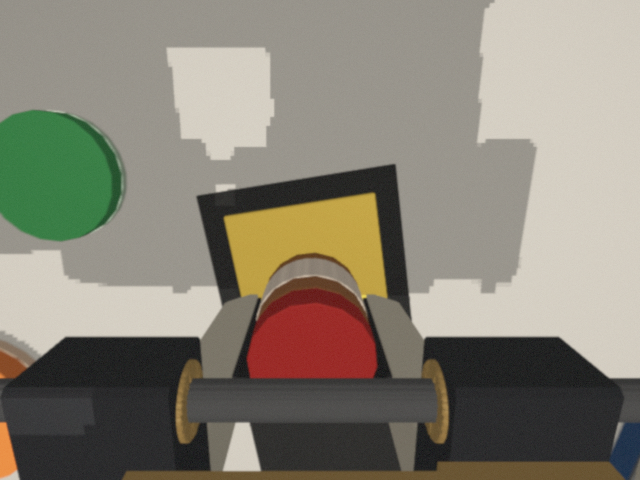

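The red jar is held over the yellow pad, with the cap centre around (312,353).

```bash
python3 - <<'E'
from h import *
c=capture('wrist')
# fit visible cap outline: widest/top edges
H=cv2.cvtColor(c['image'],cv2.COLOR_RGB2HSV);m=cv2.inRange(H,(175,150,60),(180,255,255))|cv2.inRange(H,(0,150,60),(5,255,255));m[376:]=0
ys,xs=np.where(m>0);e=[];
for x in range(xs.min(),xs.max()+1):e.append((x,ys[xs==x].min()))
for y in range(310,376):
    r=xs[ys==y];e+= [(r.min(),y),(r.max(),y)]
e=np.array([ray(c,p,.0825) for p in e])
f=least_squares(lambda p:np.hypot(e[:,0]-p[0],e[:,1]-p[1])-.022,[.5625,.0748],loss='soft_l1',f_scale=.001);print(f.x,f.cost)
# pad corners: far two + midpoint
g=[ray(c,p,.005) for p in((224,214),(375,193))];print(g,np.hypot(*(g[0]-g[1])))
u=(g[1]-g[0])/np.hypot(*(g[1]-g[0]));nrm=np.array([u[1],-u[0]]);print('pad',sum(g)/2+.038*nrm,sum(g)/2-.038*nrm)
E
```

```text
[0.56213978 0.07701813] 6.69483924947184e-05
[array([0.51899933, 0.10896006]), array([0.59256537, 0.11926364])] 0.07428408621792988
pad [0.56105314 0.07647917] [0.55051156 0.15174453]
```

>>> apply_moves([
  [[0,0,0.01],0],
  [[0,0,0.018],0],
  [[0,0,0.024],0],
  [[0,0,0.029],0],
  [[0,0,0.032],0],
  [[0,0,0.034],0],
  [[0,0,0.036],0],
  [[0,0,0.036],0],
  [[0,0,0.036],0],
  [[0,0,0.036],0],
])

```text
t: 6.35
ee_pos: [0.5625, 0.071, 0.0376]
ee_rot: [[0.0, 1.0, 0.0], [1.0, -0.0, 0.0], [0.0, 0.0, -1.0]]
wrist_force: [-0.3, -0.3, -1.1]
gripper_width: 0.0438
finger_force: 15.0
```

>>> apply_moves([
  [[0,0,0],0],
  [[0,0,0],0],
  [[0,0,0],0],
  [[0,0,0],0],
  [[0,0,-0.02],0],
  [[0,0,-0.06],0],
  [[0,0,-0.12],0],
  [[0,0,-0.18],0],
  [[0,0,-0.24],0],
  [[0,0,-0.28],0],
], claw=1)

```text
t: 7.35
ee_pos: [0.5629, 0.0711, 0.1807]
ee_rot: [[0.0, 1.0, 0.003], [1.0, -0.0, 0.0], [0.0, 0.003, -1.0]]
wrist_force: [0.8, 0.3, -0.2]
gripper_width: 0.0929
finger_force: 0.0
```

```bash
python3 - <<'E'
from h import *
c=capture('wrist');print(loc(c,'red_jar',(.5625,.0748),.005,80))
go(.509,.345,.18,0);go(.509,.345,.03,0)
E
```

```text
(array([0.5632, 0.0743]), np.int32(3256), 3258)
t 7.4 shift [ 0.5478 -0.1094  0.0069] turn -0.0 w 0.0929 f 0.0
t 7.4 shift [ 0.5476 -0.1111  0.3069] turn -0.0 w 0.0929 f 0.0
```

Red jar stands at about (0.563, 0.074), on the pad. Now the blue jar.

>>> apply_moves([
  [[0.07,-0.014,0],0],
  [[0.15,-0.03,0],0],
  [[0.23,-0.046,0],0],
  [[0.31,-0.062,0],0],
  [[0.39,-0.078,0],0],
  [[0.46,-0.092,0],0],
  [[0.52,-0.104,0],0],
  [[0.5478,-0.1094,0],0],
  [[0.5478,-0.1094,0.02],0],
  [[0.5478,-0.1094,0.05],0],
])

```text
t: 8.4
ee_pos: [0.5082, 0.3444, 0.1522]
ee_rot: [[0.0, 1.0, 0.001], [1.0, -0.0, 0.0], [0.0, 0.001, -1.0]]
wrist_force: [0.6, -0.1, -0.5]
gripper_width: 0.0928
finger_force: 0.0
```

```bash
python3 - <<'E'
from h import *
c=capture('wrist');print(loc(c,'blue_jar',(.509,.345),0,80))
go(.509,.345,.03,0)
E
```

```text
(array([0.5074, 0.3506]), np.int32(3489), 3875)
t 8.45 shift [0.0035 0.0039 0.2371] turn -0.0004 w 0.093 f 0.0
```

>>> apply_moves([
  [[0.004,0.002,0.05],0],
  [[0.006,0.002,0.09],0],
  [[0.006,0.002,0.13],0],
  [[0.006,0.002,0.16],0],
  [[0.006,0.002,0.19],0],
  [[0.006,0.002,0.21],0],
  [[0.006,0.002,0.225],0],
  [[0.006,0.002,0.237],0],
  [[0.006,0.002,0.237],0],
  [[0.006,0.002,0.237],0],
])

```text
t: 9.45
ee_pos: [0.509, 0.3481, 0.0344]
ee_rot: [[-0.0, 1.0, 0.0], [1.0, 0.0, 0.0], [0.0, 0.0, -1.0]]
wrist_force: [-0.6, 0.3, 0.8]
gripper_width: 0.0923
finger_force: 0.0
```

>>> apply_moves([
  [[0,0,0],0],
  [[0,0,0],0],
  [[0,0,0],0],
  [[0,0,0],0],
  [[0,0,0],0],
  [[0,0,0],0],
  [[0,0,0],0],
  [[0,0,0],0],
  [[0,0,0],0],
  [[0,0,0],0],
], claw=0)

```text
t: 10.45
ee_pos: [0.5088, 0.3479, 0.034]
ee_rot: [[0.0, 1.0, -0.0], [1.0, -0.0, 0.0], [0.0, -0.0, -1.0]]
wrist_force: [-0.7, -0.4, 0.8]
gripper_width: 0.0435
finger_force: 15.0
```

```bash
python3 - <<'E'
from h import *
s=state();c=capture('wrist');cv2.imwrite('pics/w3.png',c['image'][...,::-1])
go(.601,-.1627,.13,0)
E
```

```text
t 10.5 shift [-1.0212  0.1845 -0.192 ] turn -0.0 w 0.0435 f 15.0
```

View pics/w3.png

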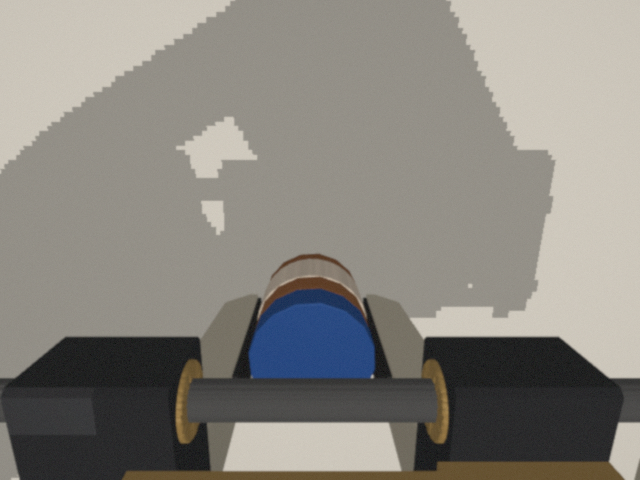

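Blue jar held, with its cap around (312,353), the same offset as the red jar. Lifting well clear of the red jar and carrying across.

>>> apply_moves([
  [[0,0,-0.07],0],
  [[0,0,-0.15],0],
  [[-0.04,0.006,-0.21],0],
  [[-0.11,0.02,-0.23],0],
  [[-0.2,0.035,-0.23],0],
  [[-0.29,0.05,-0.23],0],
  [[-0.38,0.068,-0.23],0],
  [[-0.47,0.084,-0.23],0],
  [[-0.56,0.1,-0.23],0],
  [[-0.65,0.118,-0.23],0],
])

```text
t: 11.5
ee_pos: [0.5677, 0.021, 0.149]
ee_rot: [[0.0, 1.0, 0.0], [1.0, -0.0, -0.0], [-0.0, 0.0, -1.0]]
wrist_force: [1.6, -0.2, -1.3]
gripper_width: 0.0437
finger_force: 15.0
```

```bash
python3 - <<'E'
from h import *
go(.601,-.166,.055,0)
E
```

```text
t 11.5 shift [-0.3741  0.0664  0.1881] turn -0.0 w 0.0437 f 15.0
```

>>> apply_moves([
  [[-0.08,0.015,0],0],
  [[-0.16,0.03,0],0],
  [[-0.24,0.044,0],0],
  [[-0.31,0.056,0],0],
  [[-0.36,0.065,0.01],0],
  [[-0.376,0.067,0.04],0],
  [[-0.376,0.067,0.08],0],
  [[-0.376,0.067,0.12],0],
  [[-0.376,0.067,0.16],0],
  [[-0.376,0.067,0.18],0],
])

```text
t: 12.5
ee_pos: [0.6003, -0.1641, 0.0562]
ee_rot: [[-0.0, 1.0, -0.003], [1.0, 0.0, 0.001], [0.001, -0.003, -1.0]]
wrist_force: [-0.7, -0.2, -0.6]
gripper_width: 0.0439
finger_force: 15.0
```

```bash
python3 - <<'E'
from h import *
c=capture('wrist');cv2.imwrite('pics/w4.png',c['image'][...,::-1])
s=state();print(s['ee_pos']);zb=s['ee_pos'][2]-.034
print('jar',ray(c,(312,353),.06+zb))
H=cv2.cvtColor(c['image'],cv2.COLOR_RGB2HSV);m=cv2.inRange(H,(0,0,170),(180,50,255));m[290:]=0
k,_,st,ce=cv2.connectedComponentsWithStats(m);print([ (list(st[i]),ce[i].round()) for i in range(1,k) if st[i,4]>500])
go(.601,-.166,.0395,0)
E
```

```text
[ 0.60001861 -0.16409126  0.05545528]
jar [ 0.6008416  -0.16005041]
[([np.int32(0), np.int32(0), np.int32(218), np.int32(290), np.int32(49862)], array([ 97., 151.])), ([np.int32(378), np.int32(0), np.int32(262), np.int32(290), np.int32(67256)], array([509., 145.])), ([np.int32(235), np.int32(204), np.int32(151), np.int32(86), np.int32(8119)], array([309., 246.]))]
t 12.55 shift [-0.0039  0.0021  0.0319] turn 0.0003 w 0.0434 f 15.0
```

View pics/w4.png

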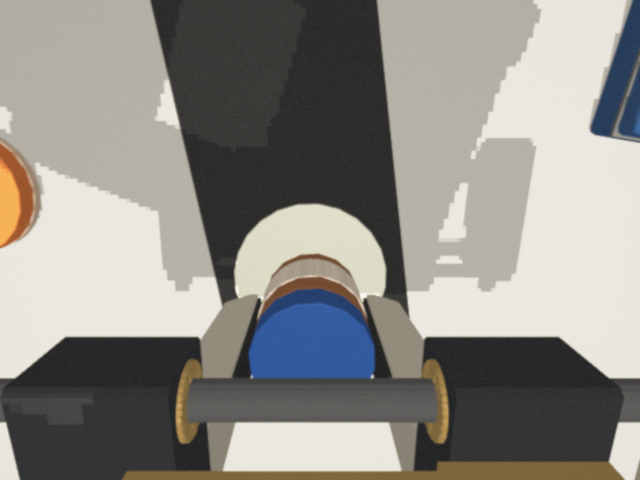

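The pad's edges are at columns 235–386 and row 204, and the jar is centred on it across the jaws. Lowering with a 2 mm correction.

>>> apply_moves([
  [[-0.002,0.001,0.01],0],
  [[-0.004,0.001,0.017],0],
  [[-0.004,0.001,0.022],0],
  [[-0.004,0.001,0.026],0],
  [[-0.004,0.001,0.029],0],
  [[-0.004,0.001,0.031],0],
  [[-0.004,0.001,0.033],0],
  [[-0.004,0.001,0.033],0],
  [[-0.004,0.001,0.033],0],
  [[-0.004,0.001,0.033],0],
])

```text
t: 13.55
ee_pos: [0.6019, -0.1671, 0.0426]
ee_rot: [[0.0, 1.0, 0.0], [1.0, -0.0, -0.0], [-0.0, 0.0, -1.0]]
wrist_force: [-0.4, 0.2, -1.2]
gripper_width: 0.0437
finger_force: 15.0
```

>>> apply_moves([
  [[0,0,0],0],
  [[0,0,0],0],
  [[0,0,0],0],
  [[0,0,0],0],
  [[0,0,-0.02],0],
  [[0,0,-0.06],0],
  [[0,0,-0.12],0],
  [[0,0,-0.18],0],
  [[0,0,-0.24],0],
  [[0,0,-0.28],0],
], claw=1)

```text
t: 14.55
ee_pos: [0.6021, -0.1672, 0.1859]
ee_rot: [[-0.0, 1.0, 0.003], [1.0, 0.0, -0.001], [-0.001, 0.003, -1.0]]
wrist_force: [0.7, -0.3, 0.6]
gripper_width: 0.0929
finger_force: 0.0
```

```bash
python3 - <<'E'
from h import *
c=capture('wrist');print(loc(c,'blue_jar',(.601,-.1627),.005,80))
c=capture('scene');print(loc(c,'blue_jar',(.601,-.1627),.005),loc(c,'red_jar',(.563,.0743),.005))
go(.443,.125,.15,0)
E
```

```text
(array([ 0.6047, -0.1667]), np.int32(2189), 3124)
(array([ 0.6035, -0.1665]), np.int32(316), 333) (array([0.566 , 0.0697]), np.int32(272), 262)
t 14.65 shift [ 0.5849 -0.3199  0.0707] turn -0.0 w 0.0932 f 0.0
```

>>> apply_moves([
  [[0.06,-0.033,0],0],
  [[0.14,-0.077,0],0],
  [[0.22,-0.12,0],0],
  [[0.3,-0.164,0],0],
  [[0.38,-0.208,0],0],
  [[0.46,-0.252,0],0],
  [[0.53,-0.29,0],0],
  [[0.5849,-0.3199,0.02],0],
  [[0.5849,-0.3199,0.05],0],
  [[0.5849,-0.3199,0.07],0],
], claw=0.88)

```text
t: 15.65
ee_pos: [0.4413, 0.1256, 0.1459]
ee_rot: [[-0.002, 1.0, -0.001], [1.0, 0.002, -0.0], [-0.0, -0.001, -1.0]]
wrist_force: [-0.3, 0.0, -0.1]
gripper_width: 0.0817
finger_force: 0.0
```

```bash
python3 - <<'E'
from h import *
c=capture('wrist');print(loc(c,'green_dish',(.443,.125),0,80))
c=capture('top');cv2.imwrite('pics/t2.png',cv2.resize(c['image'][180:330,220:460,::-1],None,fx=3,fy=3,interpolation=3))
print(loc(c,'blue_jar',(.601,-.1627),.005),loc(c,'red_jar',(.563,.0743),.005),loc(c,'white_pad',(.601,-.1627)),loc(c,'yellow_pad',(.563,.0743)))
go(.443,.125,.018,0)
E
```

```text
(array([0.4413, 0.1283]), np.int32(5119), 5521)
(array([ 0.6031, -0.1667]), np.int32(259), 285) (array([0.5636, 0.0715]), np.int32(258), 291) (array([ 0.5924, -0.1576]), np.int32(347), 843) (array([0.5607, 0.0736]), np.int32(689), 774)
t 15.75 shift [0.001  0.0039 0.2549] turn -0.0003 w 0.0817 f 0.0
```

View pics/t2.png

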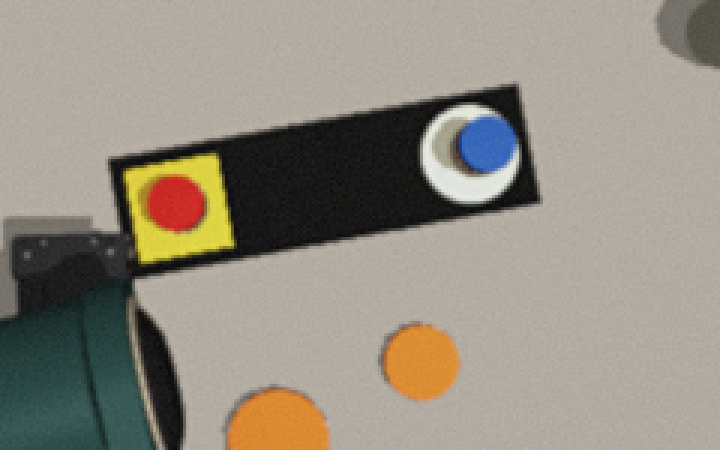

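The top view shows red at crop (176,203) on yellow and blue at (487,144) on white. They measure 3 mm and 4.5 mm off centre, inside the 12 mm limit. Now grasping the green dish.

>>> apply_moves([
  [[0.003,0.002,0.05],0],
  [[0.003,0.002,0.1],0],
  [[0.003,0.002,0.15],0],
  [[0.003,0.002,0.19],0],
  [[0.003,0.002,0.215],0],
  [[0.003,0.002,0.235],0],
  [[0.003,0.002,0.247],0],
  [[0.003,0.002,0.255],0],
  [[0.003,0.002,0.255],0],
  [[0.003,0.002,0.255],0],
])

```text
t: 16.75
ee_pos: [0.4432, 0.127, 0.0205]
ee_rot: [[0.0, 1.0, 0.001], [1.0, -0.0, 0.0], [0.0, 0.001, -1.0]]
wrist_force: [0.5, -0.3, -0.2]
gripper_width: 0.0817
finger_force: 0.0
```

```bash
python3 - <<'E'
from h import *
go(.443,.1265,.017,0)
E
```

```text
t 16.75 shift [-0.001  -0.0003  0.007 ] turn -0.0 w 0.0817 f 0.0
```

>>> apply_moves([
  [[0,0,0.007],0],
  [[0,0,0.007],0],
  [[0,0,0.007],0],
  [[0,0,0.007],0],
  [[0,0,0.007],0],
  [[0,0,0.007],0],
  [[0,0,0.007],0],
  [[0,0,0.007],0],
  [[0,0,0.007],0],
  [[0,0,0.007],0],
], claw=0, squeeze=15)

```text
t: 17.75
ee_pos: [0.4429, 0.1269, 0.0165]
ee_rot: [[0.0, 1.0, 0.0], [1.0, -0.0, 0.0], [0.0, 0.0, -1.0]]
wrist_force: [-1.6, 1.0, 2.3]
gripper_width: 0.0594
finger_force: 15.0
```

```bash
python3 - <<'E'
from h import *
print(state()['ee_pos']);c=capture('wrist');cv2.imwrite('pics/w5.png',c['image'][...,::-1])
H=cv2.cvtColor(c['image'],cv2.COLOR_RGB2HSV);m=cv2.inRange(H,*HSV['green_dish']);m[330:]=0
ys,xs=np.where(m>0);e=np.array([ray(c,(x,ys[xs==x].min()),.016) for x in range(xs.min()+15,xs.max()-15)])
f=least_squares(lambda p:np.hypot(e[:,0]-p[0],e[:,1]-p[1])-.03,[.443,.127],loss='soft_l1',f_scale=.001);print(f.x,f.cost)
go(.582,-.044,.09,0)
E
```

```text
[0.44289436 0.12690316 0.01653653]
[0.44328947 0.12892763] 9.099351206445056e-06
t 17.8 shift [-0.3418  0.2783 -0.147 ] turn -0.0 w 0.0594 f 15.0
```

View pics/w5.png

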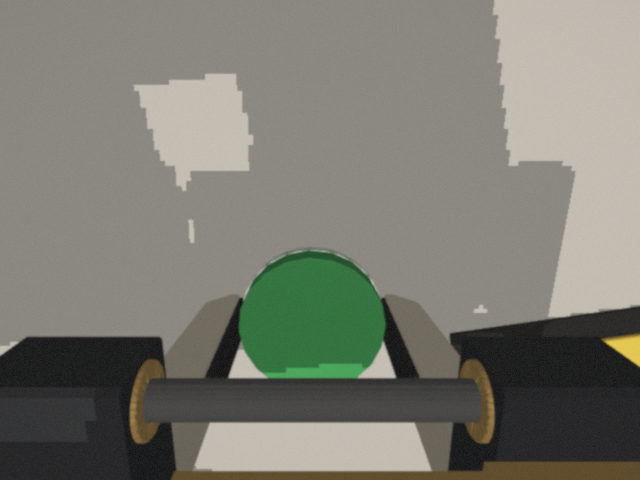

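Green dish gripped, centred between the fingers (311,320).

>>> apply_moves([
  [[0,0,-0.06],0],
  [[0,0,-0.13],0],
  [[-0.04,0.03,-0.19],0],
  [[-0.1,0.08,-0.2],0],
  [[-0.16,0.13,-0.2],0],
  [[-0.22,0.18,-0.2],0],
  [[-0.28,0.228,-0.2],0],
  [[-0.33,0.268,-0.19],0],
  [[-0.344,0.278,-0.16],0],
  [[-0.344,0.278,-0.12],0],
])

```text
t: 18.8
ee_pos: [0.5825, -0.0461, 0.0757]
ee_rot: [[0.002, 1.0, 0.0], [1.0, -0.002, -0.0], [-0.0, 0.0, -1.0]]
wrist_force: [-0.3, 0.4, -1.4]
gripper_width: 0.0597
finger_force: 15.0
```

```bash
python3 - <<'E'
from h import *
print(state()['ee_pos']);c=capture('top')
print(loc(c,'green_dish',(.582,-.042),.06),loc(c,'white_pad',(.601,-.1627)))
go(.582,-.0455,.019,0)
E
```

```text
[ 0.58245232 -0.04612209  0.0757455 ]
None None
t 18.85 shift [-0.0005  0.0037  0.1052] turn -0.0007 w 0.0597 f 15.0
```

>>> apply_moves([
  [[0,0,0.03],0],
  [[0,0,0.055],0],
  [[0,0,0.075],0],
  [[0,0,0.088],0],
  [[0,0,0.096],0],
  [[0,0,0.102],0],
  [[0,0,0.108],0],
  [[0,0,0.11],0],
  [[0,0,0.11],0],
  [[0,0,0.11],0],
])

```text
t: 19.85
ee_pos: [0.582, -0.0451, 0.0217]
ee_rot: [[0.0, 1.0, 0.0], [1.0, -0.0, -0.0], [-0.0, 0.0, -1.0]]
wrist_force: [0.0, 0.2, -0.7]
gripper_width: 0.0594
finger_force: 15.0
```

```bash
python3 - <<'E'
from h import *
print(state()['ee_pos']);go(.582,-.0455,.0185,0)
E
```

```text
[ 0.58196729 -0.04514944  0.02170453]
t 19.85 shift [-0.0007  0.0001  0.0064] turn -0.0 w 0.0594 f 15.0
```

>>> apply_moves([
  [[0,0,0.002],0],
  [[0,0,0.004],0],
  [[0,0,0.0055],0],
  [[0,0,0.006],0],
  [[0,0,0.006],0],
  [[0,0,0.006],0],
  [[0,0,0.006],0],
  [[0,0,0.006],0],
  [[0,0,0.006],0],
  [[0,0,0.006],0],
])

```text
t: 20.85
ee_pos: [0.5819, -0.0451, 0.0185]
ee_rot: [[0.0, 1.0, 0.0], [1.0, -0.0, 0.0], [0.0, 0.0, -1.0]]
wrist_force: [-1.1, -0.9, 2.4]
gripper_width: 0.0596
finger_force: 15.0
```

>>> apply_moves([
  [[0,0,0],0],
  [[0,0,0],0],
  [[0,0,0],0],
  [[0,0,0],0],
  [[0,0,-0.02],0],
  [[0,0,-0.06],0],
  [[0,0,-0.12],0],
  [[0,0,-0.18],0],
  [[0,0,-0.24],0],
  [[0,0,-0.26],0],
], claw=1)

```text
t: 21.85
ee_pos: [0.5829, -0.0452, 0.1526]
ee_rot: [[0.0, 1.0, 0.005], [1.0, -0.0, -0.001], [-0.001, 0.005, -1.0]]
wrist_force: [0.1, -0.3, -1.2]
gripper_width: 0.093
finger_force: 0.0
```

```bash
python3 - <<'E'
from h import *
c=capture('wrist');print(loc(c,'green_dish',(.582,-.044),.002,80))
c=capture('scene');print(loc(c,'green_dish',(.582,-.044),.002,40),loc(c,'orange_dish',(.4357,-.116),0,20))
go(.4357,-.116,.14,0)
E
```

```text
(array([ 0.5823, -0.0445]), np.int32(5235), 5329)
(array([ 0.5824, -0.0456]), np.int32(576), 519) (array([ 0.4364, -0.1168]), np.int32(464), 471)
t 21.95 shift [-0.1416 -0.2935  0.0197] turn -0.0001 w 0.0933 f 0.0
```

Green dish is at (0.582, -0.045), within about 1 mm of target. Next, the small orange dish.

>>> apply_moves([
  [[-0.025,-0.05,0],0],
  [[-0.05,-0.11,0],0],
  [[-0.08,-0.17,0],0],
  [[-0.11,-0.23,0],0],
  [[-0.13,-0.27,0],0],
  [[-0.1416,-0.2935,0.01],0],
  [[-0.1416,-0.2935,0.02],0],
  [[-0.1416,-0.2935,0.02],0],
  [[-0.1416,-0.2935,0.02],0],
  [[-0.1416,-0.2935,0.02],0],
])

```text
t: 22.95
ee_pos: [0.4356, -0.1156, 0.1383]
ee_rot: [[-0.001, 1.0, -0.001], [1.0, 0.001, 0.0], [0.0, -0.001, -1.0]]
wrist_force: [0.2, -0.4, 0.1]
gripper_width: 0.0929
finger_force: 0.0
```

```bash
python3 - <<'E'
from h import *
c=capture('wrist');print(loc(c,'orange_dish',(.4357,-.116),0,80))
go(.4357,-.1165,.017,0)
E
```

```text
(array([ 0.4336, -0.1142]), np.int32(5464), 5775)
t 23.0 shift [-1.800e-03  2.000e-04  2.427e-01] turn 0.0005 w 0.0933 f 0.0
```

>>> apply_moves([
  [[0,0,0.05],0],
  [[0,0,0.1],0],
  [[0,0,0.15],0],
  [[0,0,0.185],0],
  [[0,0,0.21],0],
  [[0,0,0.225],0],
  [[0,0,0.235],0],
  [[0,0,0.238],0],
  [[0,0,0.238],0],
  [[0,0,0.238],0],
])

```text
t: 24.0
ee_pos: [0.4354, -0.116, 0.0201]
ee_rot: [[0.0, 1.0, 0.001], [1.0, -0.0, -0.0], [-0.0, 0.001, -1.0]]
wrist_force: [0.8, -0.1, 0.3]
gripper_width: 0.0933
finger_force: 0.0
```

```bash
python3 - <<'E'
from h import *
go(.4355,-.116,.0175,0)
E
```

```text
t 24.0 shift [0.0001 0.0001 0.0051] turn -0.0001 w 0.0933 f 0.0
```

>>> apply_moves([
  [[0,0,0.005],0],
  [[0,0,0.005],0],
  [[0,0,0.005],0],
  [[0,0,0.005],0],
  [[0,0,0.005],0],
  [[0,0,0.005],0],
  [[0,0,0.005],0],
  [[0,0,0.005],0],
  [[0,0,0.005],0],
  [[0,0,0.005],0],
], claw=0)

```text
t: 25.0
ee_pos: [0.4351, -0.1159, 0.017]
ee_rot: [[0.0, 1.0, -0.0], [1.0, -0.0, -0.0], [-0.0, -0.0, -1.0]]
wrist_force: [-1.4, 0.2, 1.6]
gripper_width: 0.0597
finger_force: 15.0
```

```bash
python3 - <<'E'
from h import *
print(state()['ee_pos']);c=capture('wrist')
H=cv2.cvtColor(c['image'],cv2.COLOR_RGB2HSV);m=cv2.inRange(H,*HSV['orange_dish']);m[330:]=0;m[:,:225]=0;m[:,400:]=0
ys,xs=np.where(m>0);e=np.array([ray(c,(x,ys[xs==x].min()),.016) for x in range(xs.min()+15,xs.max()-15)])
f=least_squares(lambda p:np.hypot(e[:,0]-p[0],e[:,1]-p[1])-.03,[.436,-.116],loss='soft_l1',f_scale=.001);print(f.x,f.cost)
go(.5823,-.045,.09,0)
E
```

```text
[ 0.43510106 -0.11593859  0.01698588]
[ 0.4353249  -0.11333953] 0.0012927308968961678
t 25.05 shift [ 0.1419  0.2943 -0.146 ] turn -0.0 w 0.0596 f 15.0
```

>>> apply_moves([
  [[0,0,-0.06],0],
  [[0,0,-0.13],0],
  [[0.02,0.04,-0.18],0],
  [[0.05,0.1,-0.19],0],
  [[0.08,0.165,-0.19],0],
  [[0.11,0.23,-0.19],0],
  [[0.13,0.27,-0.18],0],
  [[0.1405,0.2936,-0.16],0],
  [[0.1405,0.2936,-0.13],0],
  [[0.1405,0.2936,-0.1],0],
])

```text
t: 26.05
ee_pos: [0.5813, -0.0457, 0.0654]
ee_rot: [[-0.0, 1.0, -0.001], [1.0, 0.0, 0.0], [0.0, -0.001, -1.0]]
wrist_force: [-0.5, -0.5, 0.0]
gripper_width: 0.0596
finger_force: 15.0
```

>>> apply_moves([
  [[0,0,0],0],
  [[0,0,0],0],
  [[0,0,0.015],0],
  [[0,0,0.025],0],
  [[0,0,0.035],0],
  [[0,0,0.044],0],
  [[0,0,0.05],0],
  [[0,0,0.05],0],
  [[0,0,0.05],0],
  [[0,0,0.05],0],
])

```text
t: 27.05
ee_pos: [0.582, -0.0457, 0.0422]
ee_rot: [[0.0, 1.0, 0.0], [1.0, -0.0, -0.0], [-0.0, 0.0, -1.0]]
wrist_force: [0.5, -0.7, -0.5]
gripper_width: 0.0593
finger_force: 15.0
```

```bash
python3 - <<'E'
from h import *
print(state()['ee_pos']);go(.5819,-.0451,.0355,0)
c=capture('wrist');cv2.imwrite('pics/w6.png',c['image'][...,::-1])
E
```

```text
[ 0.58203408 -0.04569081  0.04218512]
t 27.05 shift [ 0.0012 -0.0003  0.0134] turn -0.0 w 0.0593 f 15.0
```

View pics/w6.png

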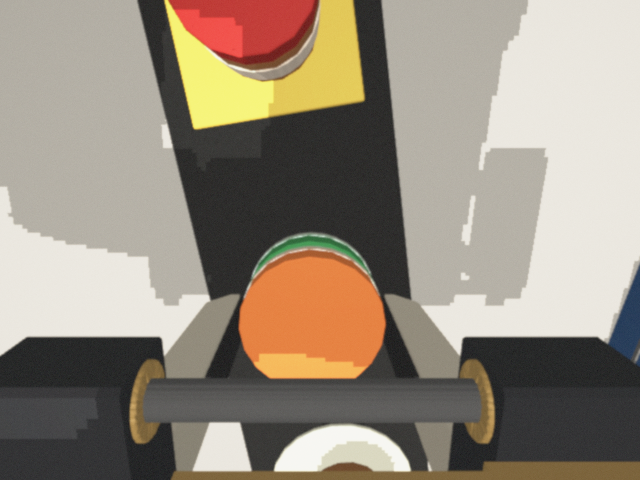

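The orange dish is centred above the green one, both around column 311. Setting it down.

>>> apply_moves([
  [[0,0,0.003],0],
  [[0,0,0.006],0],
  [[0,0,0.009],0],
  [[0,0,0.011],0],
  [[0,0,0.0125],0],
  [[0,0,0.0135],0],
  [[0,0,0.014],0],
  [[0,0,0.014],0],
  [[0,0,0.014],0],
  [[0,0,0.014],0],
])

```text
t: 28.1
ee_pos: [0.5819, -0.0457, 0.035]
ee_rot: [[0.0, 1.0, 0.0], [1.0, -0.0, 0.0], [0.0, 0.0, -1.0]]
wrist_force: [-1.1, 0.3, 1.2]
gripper_width: 0.0597
finger_force: 15.0
```

>>> apply_moves([
  [[0,0,0],0],
  [[0,0,0],0],
  [[0,0,0],0],
  [[0,0,0],0],
  [[0,0,-0.02],0],
  [[0,0,-0.06],0],
  [[0,0,-0.12],0],
  [[0,0,-0.18],0],
  [[0,0,-0.24],0],
  [[0,0,-0.3],0],
], claw=1)

```text
t: 29.1
ee_pos: [0.5817, -0.0456, 0.1871]
ee_rot: [[-0.0, 1.0, 0.001], [1.0, 0.0, -0.0], [-0.0, 0.001, -1.0]]
wrist_force: [0.1, 0.5, 0.7]
gripper_width: 0.0929
finger_force: 0.0
```

>>> apply_moves([
  [[0,-0.07,-0.05],0],
  [[0,-0.14,-0.1],0],
  [[0,-0.2,-0.1],0],
  [[0,-0.26,-0.1],0],
  [[0,-0.3,-0.1],0],
  [[0,-0.3,-0.1],0],
  [[0,-0.3,-0.1],0],
  [[0,-0.3,-0.1],0],
  [[0,-0.3,-0.1],0],
  [[0,-0.3,-0.1],0],
])

```text
t: 30.1
ee_pos: [0.4323, -0.0456, 0.2347]
ee_rot: [[-0.0, 1.0, -0.001], [1.0, 0.0, 0.0], [0.0, -0.001, -1.0]]
wrist_force: [0.6, 0.0, 0.4]
gripper_width: 0.0929
finger_force: 0.0
```

```bash
python3 - <<'E'
from h import *
for n in('scene','top'):
    c=capture(n)
    for o,g,z in(('blue_jar',(.601,-.163),.005),('red_jar',(.563,.0745),.005),('orange_dish',(.582,-.045),.018),('orange_dish',(.4357,-.116),0)):print(n,o,loc(c,o,g,z,20))
    if n=='scene':cv2.imwrite('pics/s9.png',c['image'][...,::-1])
E
```

```text
scene blue_jar (array([ 0.6038, -0.1665]), np.int32(322), 333)
scene red_jar (array([0.5651, 0.0706]), np.int32(287), 261)
scene orange_dish (array([ 0.5831, -0.0461]), np.int32(604), 528)
scene orange_dish None
top blue_jar (array([ 0.6033, -0.1666]), np.int32(256), 285)
top red_jar (array([0.5636, 0.0714]), np.int32(260), 291)
top orange_dish (array([ 0.5838, -0.0464]), np.int32(532), 505)
top orange_dish None
```

View pics/s9.png

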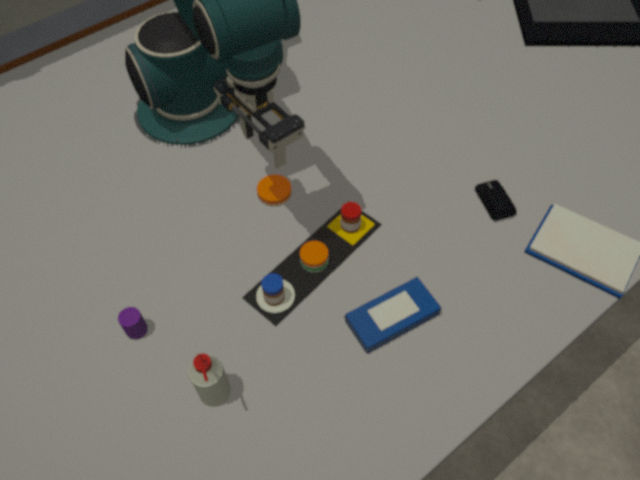

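The scene view shows red on yellow (351,220), blue on white (274,290) and the orange-on-green stack (314,256). The bystanders haven't moved. Handing in.

```bash
python3 -c "
from station import hand_in
print(hand_in())"
```

```text
the job is handed in; nothing more can be done
None
```

The job is handed in, with no verdict returned: by camera both jars stand within about 5 mm of their pad centres, the green dish and the orange dish on it are within about 3 mm of the mat's middle, and the wash bottle, mouse and slide box look unmoved.

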